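# Fetch the strainer from behind the dye bottles and set it in the spray-gun cup

## Task

Clear all three dye bottles off their discs and stand them upright in the steel side tray, then fetch the white strainer from behind them and nest it gently, upright, in the open cup of the spray gun until its collar lies on the rim, without ramming it in, and let go. With the strainer in place, put each bottle back fully on the disc of its own colour, and leave everything standing and released; never tip a bottle over.

Things in the scene. Friction and masses are not known exactly. Their poses are not given: they have to be found in the camera images.
- bottle_red_mid (a point): Upright dye bottle, all red with a white paper band, loose, about 0.2 kg, 130 mm tall. This point: its centre, 65 mm above its foot; z up its axis. Body 46 mm in diameter up to 83 mm above the foot, then a shoulder, then a cap 30 mm in diameter from 101 to 130 mm above the foot, good to grip from above. Starts on the disc of its colour.
- disc_red: Flat round red disc, 72 mm in diameter, 2 mm thick, fixed on a thin dark mat; home of the red bottle. Origin at the centre of its underside; its top is 4 mm above the table. The three discs lie around the strainer, on the robot's side of it and beside it, about 100 mm from neighbour to neighbour.
- bottle_blue_mid (a point): Upright dye bottle, all blue with a white paper band, loose, about 0.2 kg, 130 mm tall. This point: its centre, 65 mm above its foot; z up its axis. Body 46 mm in diameter up to 83 mm above the foot, then a shoulder, then a cap 30 mm in diameter from 101 to 130 mm above the foot, good to grip from above. Starts on the disc of its colour.
- disc_blue: Flat round blue disc, 72 mm in diameter, 2 mm thick, fixed on a thin dark mat; home of the blue bottle. Origin at the centre of its underside; its top is 4 mm above the table. The three discs lie around the strainer, on the robot's side of it and beside it, about 100 mm from neighbour to neighbour.
- bottle_yellow_mid (a point): Upright dye bottle, all yellow with a white paper band, loose, about 0.2 kg, 130 mm tall. This point: its centre, 65 mm above its foot; z up its axis. Body 46 mm in diameter up to 83 mm above the foot, then a shoulder, then a cap 30 mm in diameter from 101 to 130 mm above the foot, good to grip from above. Starts on the disc of its colour.
- disc_yellow: Flat round yellow disc, 72 mm in diameter, 2 mm thick, fixed on a thin dark mat; home of the yellow bottle. Origin at the centre of its underside; its top is 4 mm above the table. The three discs lie around the strainer, on the robot's side of it and beside it, about 100 mm from neighbour to neighbour.
- strainer_mid (a point): White round paint strainer, dark mesh on top, loose, 60 g, 54 mm tall, foot 2 mm above the table, behind the taller bottles; two low tins (32 mm) stand behind it. This point: its centre, 27 mm above its foot; z up its axis. A cone 24 mm in diameter at the foot, 36 mm at 34 mm height, then a straight collar 56 mm in diameter up to the top: grip that. The collar's underside is 7 mm above this point.
- cup_mouth (a point): Open teal cup on a small spray gun in a fixed stand. This point: centre of the cup's rim, 120 mm above the table; z up. Inside it is a cone, 44 mm in diameter at the rim (50 mm outside), about 31 mm at its floor 41 mm below. The strainer's cone enters with 4 mm to spare all round; seated, its collar lies flat on the rim and its centre is 7 mm below the rim.
- tray: Steel side tray, fixed, 130 mm (its x) by 260 mm (its y), walls 16 mm high and 4 mm thick, floor 4 mm thick, empty at the start. Origin at the centre of its underside; z up. Room for the three bottles in a row along its y, 75 mm apart.

How it is judged:
By the outcome, as a careful person would: the job done as asked, in the order asked, and still so for the second after the job is handed in, with the robot touching nothing.
It also fails if it takes over 138 s, if anything falls off the work surface, if the arm or the gripper's body presses on something with over 40 N, if the wrist force passes 120 N, or if a joint passes its speed limit or range.

## Robot

A 6-joint arm with a two-finger parallel gripper is mounted at the origin on the work surface. World frame = base frame: x ahead of the robot, y to its left, z up, the work surface at z = 0. Lengths are in mm, angles in rad, forces in N, time in s.
With the tool pointing down it reaches from about 300 to 875 mm from the base axis. Payload 6.4 kg.
Tool frame: the origin (TCP) lies on the centre line of the jaws, within the pads' length; the fingertips stand 22 mm ahead of it and the grasp point (between the pads) lies 3 mm ahead of it; z points along the fingers, y is the direction in which the jaws open and shut (so a half turn about z gives the same grasp; the last joint's range is limited). The gripper opens to 85 mm and grips with 20 to 120 N. Pads are 22 mm wide; open, the fingers measure 114 mm over their backs; the gripper's body (76 mm by 85 mm) begins 54 mm behind the grasp point. The pads swing forward as they close: fully open they stand 13 mm farther back than shut.
Start: joints at [-1.438, 0.181, 1.607, -0, 1.354, -0.206], TCP at [191.121, -542.323, 253.288] pointing down, gripper open.
Joint ranges: [-2.99, 2.99], [-0.89, 2.07], [0.3, 2.58], [-1.14, 4.28], [0, 2.63], [-3.12, 3.12]. Speed limits (rad/s): [2.57, 2.57, 3.01, 3.14, 3.14, 3.14].

## Interface

Orientations are given as a unit quaternion [x, y, z, w].
In Python, from station import manip gives the robot as it stands.
- The arm moves only by the tool carry_out, never from a script. Its argument "commands" is one flat list of numbers, 7 for each row, row after row: the closure in counts, from 0 (fully open) to 255 (shut), then the shift along the tool's x, y, z in m, then the turn, a rotation vector about the tool's x, y, z in degrees. In form: [hand, dx, dy, dz, wx, wy, wz, hand, dx, dy, dz, wx, wy, wz, ...]. A call has exactly 8 rows; each row shifts and turns the commanded pose from where the row before left it, along the tool's axes as they then stand; what a row does not reach is not made up. A row lasts 1/8 s, in which the tool goes at most 62.5 mm and 10.7 degrees, less where a joint would pass 70% of its speed; a pose out of reach is approached as far as the arm can. A call is refused whole if a number of a shift passes 0.0625 or a number of a turn 10.7, either way. A call with a gripper value outside its range is refused whole. The fingers move at their own pace and stop on an object; "grip_force" is the grip in N (left out, the last holds). Time passes only in rows, so rows that do not move let the fingers close, or fill a call up. It gives the time, the measured TCP pose, the force and the opening at its end, in the units of the state.
- manip.sense(): the state, without advancing time (a new reading comes with each control period).
- manip.grab_frame(name): name is "scene" or "top" or "wrist"; returns (picture, depth): 420x560x3 uint8, blue, green, red; 420x560 float32, mm along the optical axis (not along the pixel's ray), 0 where there is no reading.
- manip.camera_params(name): a dict with "fx", "fy", "cx", "cy" (pixels), "xyz" and "rotation" of the camera in the world; the wrist camera has in their place "mount" (4x4, takes a point from camera to tool coordinates, whose origin is the TCP and whose axes are the flange's). Camera axes: x right, y down, z forward; pixel columns grow to the right and rows downward; lengths in mm; the calibration is good to about 2 mm. A picture is of the moment at which its call begins: read the wrist's pose just before it. camera_params takes no time and is no camera call.
- manip.job_done(): hands the job in, once; it reports no verdict.
The state is a dict: "time": time; "joints": joint angles; "joint_velocities": joint speeds; "tau": joint torques, N m; "position": TCP position; "tcp_rot": TCP orientation; "force": force on the tool from outside, world axes, zero at the start; "torque": the same for the moment, N m; "finger_gap": opening from 0.0 (shut) to 1.0 (fully open).
Only numpy, scipy, OpenCV 4.12 (cv2) and the standard library are available. Lean on these libraries where they do the work, as an engineer would, in place of code of your own. Each camera call takes 0.05 s, during which the arm holds its last target. There are 200 camera calls.

## Working session

There is one attempt and no reset: what is moved stays moved. The work goes in short steps, Python scripts to look and compute and a tool call to move; the robot and the scene stay as the last step left them, time stands still between calls to the robot, and variables do not carry over. Pictures are saved under pics/ and viewed, about 12 in all and at most 16, crops included, and the job is handed in when it is done.

Besides the shell and the picture viewer there is one more tool, called after "Emit:" as name(argument=value, ...) on one line, values as JSON. carry_out: Moves the arm, as the interface text tells. Its arguments: {"type":"object","properties":{"commands":{"type":"array"},"grip_force":{"type":"number"}},"required":["commands"]}

```bash
mkdir -p pics; ls
python3 - <<'E'
from station import manip
import cv2, numpy as np
s=manip.sense();print({k:np.round(v,3) for k,v in s.items()})
for n in("scene","top"):
    p,d=manip.grab_frame(n);cv2.imwrite(f"pics/{n}0.png",p);np.save(f"pics/{n}0.npy",d)
for n in("scene","top","wrist"):print(n,manip.camera_params(n))
E
```

```text
pics
{'time': np.float64(0.0), 'joints': array([-1.438,  0.182,  1.608, -0.   ,  1.354, -0.206]), 'joint_velocities': array([-0.001,  0.   , -0.001, -0.001,  0.002, -0.001]), 'tau': array([-1.0000e-03, -4.4487e+01, -3.5134e+01, -0.0000e+00,  9.0000e-03,
        0.0000e+00]), 'position': array([ 191.057, -541.78 ,  252.383]), 'tcp_rot': array([ 0.986,  0.169,  0.   , -0.001]), 'force': array([0.318, 0.539, 0.124]), 'torque': array([-0.004, -0.025, -0.028]), 'finger_gap': np.float64(0.999)}
scene {'fx': 435.69729183725053, 'fy': 435.69729183725053, 'cx': 271.82137531449, 'cy': 211.47177954969916, 'xyz': array([1266.90641713,  368.30116233,  674.6311893 ]), 'rotation': array([ 0.46217743,  0.75171539, -0.39574559, -0.25436475])}
top {'fx': 492.0212102943222, 'fy': 492.0212102943222, 'cx': 278.3237841500737, 'cy': 212.79786593183454, 'xyz': array([ 408.89847569,   -6.18522596, 1037.02033315]), 'rotation': array([ 0.71478415, -0.69660688,  0.03767347, -0.04902224])}
wrist {'fx': 304.5584799285631, 'fy': 304.5584799285631, 'cx': 277.7447578585969, 'cy': 205.86696184041668, 'mount': array([[-4.92537791e-04, -9.46760947e-01, -3.21937054e-01,
         8.41151524e+01],
       [ 9.99999711e-01, -2.79989988e-04, -7.06517188e-04,
         4.20438549e-02],
       [ 5.78763730e-04, -3.21937309e-01,  9.46760812e-01,
        -1.20337509e+02],
       [ 0.00000000e+00,  0.00000000e+00,  0.00000000e+00,
         1.00000000e+00]])}
```

View pics/top0.png

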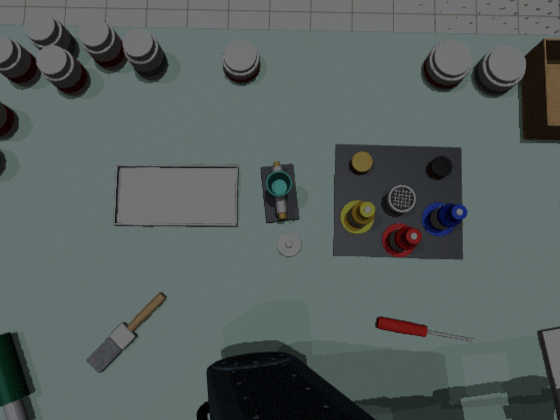

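View pics/scene0.png

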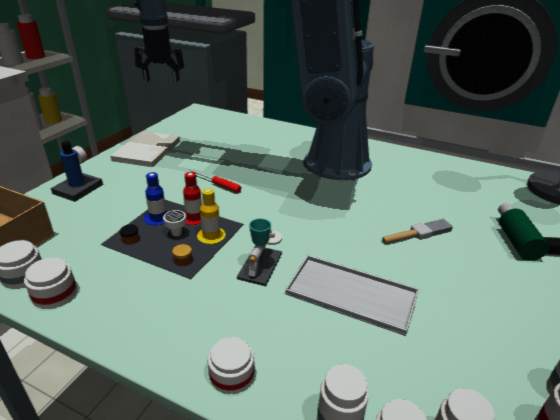

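The top view shows the tray at (178,196), the cup at (279,184) and the strainer at (402,200). The caps are yellow (365,212), red (412,237) and blue (460,212), with the tins behind. The scene view agrees. Next I'll measure these.

```bash
cat > h.py <<'E'
from station import manip
import cv2, numpy as np
from scipy.spatial.transform import Rotation as R
def cam(n,s=None):
    c=manip.camera_params(n); K=(c["fx"],c["fy"],c["cx"],c["cy"])
    if n=="wrist":
        s=s or manip.sense(); T=R.from_quat(s["tcp_rot"]).as_matrix(); m=c["mount"]
        return K,T@m[:3,:3],T@m[:3,3]+s["position"]
    return K,R.from_quat(c["rotation"]).as_matrix(),np.array(c["xyz"])
def rays(C,uv):
    (fx,fy,cx,cy),Rm,o=C; uv=np.atleast_2d(uv).astype(float)
    return np.c_[(uv[:,0]-cx)/fx,(uv[:,1]-cy)/fy,np.ones(len(uv))]@Rm.T
def plane(C,uv,z):
    r=rays(C,uv); return C[2]+r*((z-C[2][2])/r[:,2])[:,None]
def cloud(C,d):
    v,u=np.mgrid[:d.shape[0],:d.shape[1]]
    P=C[2]+rays(C,np.c_[u.ravel(),v.ravel()])*d.ravel()[:,None]
    return P.reshape(*d.shape,3)
def proj(C,P):
    (fx,fy,cx,cy),Rm,o=C; q=(np.atleast_2d(P)-o)@Rm
    return np.c_[q[:,0]/q[:,2]*fx+cx,q[:,1]/q[:,2]*fy+cy]
HUE={"red":[(0,8),(172,180)],"yellow":[(20,32)],"blue":[(108,128)],"teal":[(80,97)]}
def mask(p,c,smin=120,vmin=40):
    h=cv2.cvtColor(p,cv2.COLOR_BGR2HSV)
    m=np.zeros(p.shape[:2],bool)
    for a,b in HUE[c]: m|=(h[...,0]>=a)&(h[...,0]<=b)
    return m&(h[...,1]>=smin)&(h[...,2]>=vmin)
def circ(pts):
    A=np.c_[2*pts[:,:2],np.ones(len(pts))];x=np.linalg.lstsq(A,(pts[:,:2]**2).sum(1),rcond=None)[0]
    return x[:2],np.sqrt(x[2]+x[0]**2+x[1]**2)
E
python3 - <<'E'
from h import *
p=cv2.imread("pics/top0.png");d=np.load("pics/top0.npy");C=cam("top");P=cloud(C,d);z=P[...,2]
box=np.zeros(z.shape,bool);box[145:262,332:465]=1
print("table z",np.median(z[270:300,250:350]))
lab={"yellow":(340,195,380,235),"red":(383,222,425,257),"blue":(420,200,470,235)}
for n,(a,b,c,e) in lab.items():
    w=np.zeros_like(box);w[b:e,a:c]=1
    q=P[w&(z>122)&(d>0)];print(n,"cap top",len(q),q.min(0).round(),q.max(0).round(),((q.min(0)+q.max(0))/2).round(1))
w=np.zeros_like(box);w[182:218,385:420]=1
q=P[w&(z>48)&(z<70)];print("strainer",len(q),((q.min(0)+q.max(0))/2).round(1),q.min(0).round(),q.max(0).round(),np.median(q[:,2]))
w=np.zeros_like(box);w[165:205,262:296]=1
q=P[w&(z>108)&(z<130)];print("cup",len(q),circ(q),((q.min(0)+q.max(0))/2).round(1),q.min(0).round(),q.max(0).round())
ps=np.array([[117,165],[238,166],[238,226],[116,225]]);t=plane(C,ps,16);print("tray",t.round(),t.mean(0))
q=P[155:240,255:310];print("gun max z",q[...,2].max())
E
python3 -c "
import cv2;p=cv2.imread('pics/top0.png')[140:270,240:480];cv2.imwrite('pics/c1.png',cv2.resize(p,None,fx=3.3,fy=3.3,interpolation=2))"
```

```text
table z -0.3886637022865216
yellow cap top 209 [ 517. -169.  122.] [ 546. -139.  138.] [ 531.7 -154.3  130.2]
red cap top 223 [ 470. -253.  122.] [ 498. -224.  138.] [ 484.4 -238.6  130.1]
blue cap top 226 [ 487. -336.  122.] [ 545. -251.  138.] [ 516.2 -293.5  129.9]
strainer 607 [ 566.1 -236.1   55.5] [ 539. -264.   50.] [ 593. -208.   61.] 55.594731916555816
cup 182 (array([578.95919187,  10.93273087]), np.float64(22.429661828570506)) [579.6  11.2 116.2] [555. -13. 109.] [604.  35. 124.]
tray [[628. 358.  16.]
 [632. 100.  16.]
 [505.  95.  16.]
 [500. 351.  16.]] [566.47252457 226.04188021  16.        ]
gun max z 1037.0203331493724
```

View pics/c1.png

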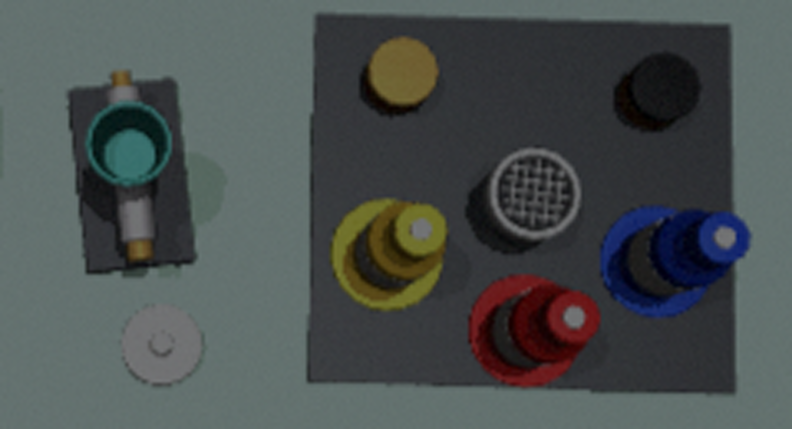

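Every target is in view, with the caps well located. I'll go above the red bottle first.

Emit:
carry_out(commands=[0,0,0,0,0,0,9.75,0,0,0,0,0,0,9.75,0,0.038,-0.039,-0.005,0,0,0,0,0.038,-0.039,-0.005,0,0,0,0,0.038,-0.039,-0.005,0,0,0,0,0.038,-0.039,-0.005,0,0,0,0,0.038,-0.039,-0.005,0,0,0,0,0.038,-0.039,-0.005,0,0,0], grip_force=40)

```text
time: 1.1
position: [420.4, -307.1, 283.2]
tcp_rot: [1.0, -0.001, -0.0, -0.0]
force: [0.8, -0.4, -0.7]
finger_gap: 1.0
```

Emit:
carry_out(commands=[0,0.033,-0.035,0,0,0,0,0,0.032,-0.035,0,0,0,0,0,0,0,0,0,0,0,0,0,0,0,0,0,0,0,0,0,0,0,0,0,0,0,0,0,0,0,0,0,0,0,0,0,0,0,0,0,0,0,0,0,0])

```text
time: 2.1
position: [484.4, -239.1, 283.3]
tcp_rot: [1.0, -0.001, -0.0, -0.0]
force: [-0.1, -0.3, 0.0]
finger_gap: 1.0
```

Run:
```python
from h import *
C=cam("top")
for n,uv in dict(y=(366.7,209.7),r=(413.6,236.4),b=(459.4,212.1)).items(): print(n,plane(C,uv,134).round(1))
print("cup",plane(C,(279.1,183.3),120).round(1))
s=manip.sense();print(s["position"].round(1),s["tcp_rot"].round(3),s["time"],s["finger_gap"])
C=cam("wrist",s);p,d=manip.grab_frame("wrist");cv2.imwrite("pics/w1.png",p);np.save("pics/w1.npy",d)
P=cloud(C,d);z=P[...,2]
for c in("red","yellow","blue"):
    m=mask(p,c)&(z>126)&(z<142)&(d>0);q=P[m]
    if len(q)>20: print(c,len(q),((np.percentile(q,2,0)+np.percentile(q,98,0))/2).round(1),np.ptp(q,0).round())
```

```text
y [[ 529.9 -153.1  134. ]]
r [[ 482.7 -239.   134. ]]
b [[ 529.6 -323.2  134. ]]
cup [[578.   10.1 120. ]]
[ 484.4 -239.1  283.3] [ 1.    -0.001 -0.    -0.   ] 2.1 0.9998641659957156
red 635 [ 486.7 -239.7  131.5] [28. 29.  9.]
yellow 760 [ 533.3 -155.4  131.5] [29. 29. 10.]
blue 766 [ 532.8 -322.8  131.5] [29. 29.  9.]
```

View pics/w1.png

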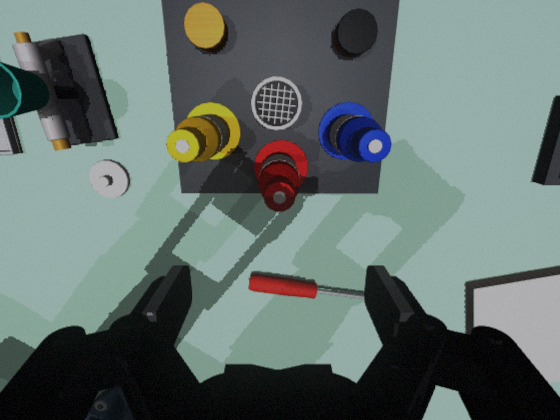

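The wrist view shows the red cap at (280,197), yellow (183,146), blue (375,146) and the strainer at (276,103). This agrees with the top camera to about 3 mm, so I'll grip red.

Emit:
carry_out(commands=[0,0.001,0,0.05,0,0,0,0,0,0,0.05,0,0,0,0,0,0,0.04,0,0,0,0,0,0,0.02,0,0,0,255,0,0,0,0,0,0,255,0,0,0,0,0,0,255,0,0,0,0,0,0,255,0,0,0,0,0,0], grip_force=60)

```text
time: 3.15
position: [486.5, -239.6, 125.0]
tcp_rot: [1.0, -0.001, 0.001, 0.001]
force: [-0.0, -0.1, 5.1]
finger_gap: 0.334
```

Emit:
carry_out(commands=[255,0,0,0,0,0,0,255,0,0,0,0,0,0,255,0,0,0,0,0,0,255,0,0,-0.02,0,0,0,255,0,0,-0.035,0,0,0,255,0,0,-0.035,0,0,0,255,0,0,-0.035,0,0,0,255,0,0,-0.035,0,0,0])

```text
time: 4.15
position: [485.3, -238.5, 284.3]
tcp_rot: [1.0, -0.001, -0.0, -0.0]
force: [0.3, 0.6, -1.5]
finger_gap: 0.335
```

Red is held. Now to the far tray slot.

Emit:
carry_out(commands=[255,0.005,-0.03,0,0,0,0,255,0.009,-0.06,0,0,0,0,255,0.009,-0.06,0,0,0,0,255,0.009,-0.06,0,0,0,0,255,0.009,-0.06,0,0,0,0,255,0.009,-0.06,0,0,0,0,255,0.009,-0.06,0,0,0,0,255,0.009,-0.06,0,0,0,0])

```text
time: 5.15
position: [554.0, 213.1, 283.3]
tcp_rot: [1.0, -0.001, 0.0, 0.0]
force: [0.5, -1.5, -2.0]
finger_gap: 0.334
```

Emit:
carry_out(commands=[255,0.009,-0.06,0,0,0,0,255,0.004,-0.03,0,0,0,0,255,0,0,0,0,0,0,255,0,0,0.035,0,0,0,255,0,0,0.045,0,0,0,255,0,0,0.045,0,0,0,255,0,0,0.02,0,0,0,255,0,0,0.007,0,0,0])

```text
time: 6.15
position: [567.2, 300.3, 130.6]
tcp_rot: [1.0, -0.001, -0.001, 0.0]
force: [0.4, 0.5, -1.5]
finger_gap: 0.337
```

Run:
```python
from h import *
p,d=manip.grab_frame("scene");cv2.imwrite("pics/s1.png",cv2.resize(p[180:360,150:450],None,fx=2.6,fy=2.6))
p,d=manip.grab_frame("top");cv2.imwrite("pics/t1.png",p);np.save("pics/t1.npy",d)
print(manip.sense()["position"])
```

```text
[568.00428001 300.8525471  131.99479898]
```

View pics/s1.png

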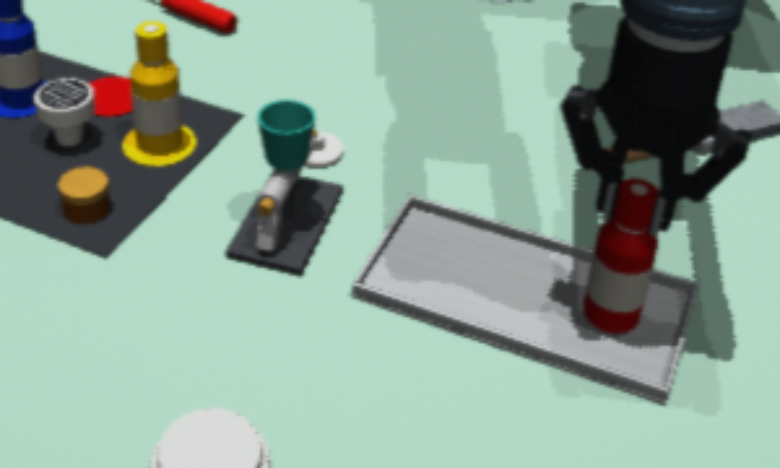

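Red is over the far tray slot, upright. I'll lower it the last 5 mm, release, and go to yellow.

Emit:
carry_out(commands=[255,0,0,0.003,0,0,0,255,0,0,0.002,0,0,0,255,0,0,0,0,0,0,110,0,0,0,0,0,0,110,0,0,0,0,0,0,110,0,0,-0.007,0,0,0,110,0,0,-0.05,0,0,0,110,0,0,-0.05,0,0,0])

```text
time: 7.25
position: [567.2, 301.0, 234.6]
tcp_rot: [1.0, -0.001, -0.0, 0.0]
force: [0.6, -0.1, -0.2]
finger_gap: 0.569
```

Emit:
carry_out(commands=[110,0,0.03,-0.05,0,0,0,50,-0.004,0.06,0,0,0,0,50,-0.005,0.06,0,0,0,0,50,-0.005,0.06,0,0,0,0,50,-0.005,0.06,0,0,0,0,50,-0.005,0.06,0,0,0,0,50,-0.005,0.06,0,0,0,0,50,-0.005,0.06,0,0,0,0])

```text
time: 8.25
position: [532.4, -150.8, 284.3]
tcp_rot: [1.0, -0.001, 0.001, 0.0]
force: [0.9, -0.1, -0.3]
finger_gap: 0.799
```

Emit:
carry_out(commands=[50,0,0.006,0,0,0,0,50,0,0,0.05,0,0,0,50,0,0,0.05,0,0,0,50,0,0,0.037,0,0,0,50,0,0,0.02,0,0,0,255,0,0,0,0,0,0,255,0,0,0,0,0,0,255,0,0,0,0,0,0])

```text
time: 9.25
position: [533.8, -155.1, 128.0]
tcp_rot: [1.0, -0.001, 0.001, 0.001]
force: [0.7, -0.2, 3.0]
finger_gap: 0.332
```

Emit:
carry_out(commands=[255,0,0,0,0,0,0,255,0,0,-0.02,0,0,0,255,0,0,-0.045,0,0,0,255,0,0,-0.045,0,0,0,255,0,0,-0.045,0,0,0,255,0.004,-0.03,0,0,0,0,255,0.005,-0.06,0,0,0,0,255,0.005,-0.06,0,0,0,0])

```text
time: 10.25
position: [546.7, -3.7, 281.3]
tcp_rot: [1.0, -0.002, 0.0, -0.0]
force: [0.5, -0.8, -1.7]
finger_gap: 0.332
```

Emit:
carry_out(commands=[255,0.005,-0.06,0,0,0,0,255,0.005,-0.06,0,0,0,0,255,0.005,-0.06,0,0,0,0,255,0.005,-0.05,0,0,0,0,255,0,0,0,0,0,0,255,0,0,0.04,0,0,0,255,0,0,0.05,0,0,0,255,0,0,0.04,0,0,0])

```text
time: 11.25
position: [566.5, 223.8, 149.2]
tcp_rot: [1.0, -0.001, -0.001, 0.0]
force: [0.5, 0.2, -1.3]
finger_gap: 0.332
```

Emit:
carry_out(commands=[255,0,0,0.015,0,0,0,255,0,0,0.007,0,0,0,255,0,0,0.002,0,0,0,255,0,0,0,0,0,0,110,0,0,0,0,0,0,110,0,0,0,0,0,0,110,0,0,-0.01,0,0,0,110,0,0,-0.05,0,0,0])

```text
time: 12.25
position: [565.0, 224.6, 185.0]
tcp_rot: [1.0, -0.001, -0.004, 0.001]
force: [-0.3, -0.1, 0.2]
finger_gap: 0.565
```

Emit:
carry_out(commands=[110,0,0,-0.05,0,0,0,110,0,0.03,-0.046,0,0,0,50,-0.004,0.06,0,0,0,0,50,-0.004,0.06,0,0,0,0,50,-0.004,0.06,0,0,0,0,50,-0.004,0.06,0,0,0,0,50,-0.004,0.06,0,0,0,0,50,-0.004,0.06,0,0,0,0])

```text
time: 13.25
position: [542.5, -166.8, 284.5]
tcp_rot: [1.0, -0.001, 0.001, 0.0]
force: [-0.4, -0.3, 0.4]
finger_gap: 0.806
```

Emit:
carry_out(commands=[50,-0.004,0.06,0,0,0,0,50,-0.004,0.06,0,0,0,0,50,-0.002,0.039,0,0,0,0,50,0,0,0,0,0,0,50,0,0,0.05,0,0,0,50,0,0,0.05,0,0,0,50,0,0,0.037,0,0,0,50,0,0,0.02,0,0,0])

```text
time: 14.25
position: [532.0, -322.1, 124.6]
tcp_rot: [1.0, -0.0, -0.001, -0.001]
force: [1.1, -0.2, 0.1]
finger_gap: 0.801
```

Emit:
carry_out(commands=[255,0,0,0,0,0,0,255,0,0,0,0,0,0,255,0,0,0,0,0,0,255,0,0,0,0,0,0,255,0,0,-0.02,0,0,0,255,0,0,-0.045,0,0,0,255,0,0,-0.045,0,0,0,255,0,0,-0.045,0,0,0])

```text
time: 15.25
position: [532.1, -323.7, 283.8]
tcp_rot: [1.0, -0.001, 0.0, 0.0]
force: [0.2, -0.0, -3.0]
finger_gap: 0.332
```

Emit:
carry_out(commands=[255,0.004,-0.03,0,0,0,0,255,0.004,-0.06,0,0,0,0,255,0.004,-0.06,0,0,0,0,255,0.004,-0.06,0,0,0,0,255,0.004,-0.06,0,0,0,0,255,0.004,-0.06,0,0,0,0,255,0.004,-0.06,0,0,0,0,255,0.004,-0.06,0,0,0,0])

```text
time: 16.25
position: [564.9, 127.9, 282.6]
tcp_rot: [1.0, -0.001, 0.001, 0.0]
force: [0.8, -0.8, -2.3]
finger_gap: 0.325
```

Emit:
carry_out(commands=[255,0.002,-0.024,0,0,0,0,255,0,0,0,0,0,0,255,0,0,0.04,0,0,0,255,0,0,0.05,0,0,0,255,0,0,0.04,0,0,0,255,0,0,0.015,0,0,0,255,0,0,0.007,0,0,0,255,0,0,0.002,0,0,0])

```text
time: 17.25
position: [568.3, 149.8, 128.8]
tcp_rot: [1.0, -0.001, 0.001, -0.0]
force: [-0.7, -0.2, 4.8]
finger_gap: 0.333
```

Emit:
carry_out(commands=[255,0,0,0,0,0,0,110,0,0,0,0,0,0,110,0,0,0,0,0,0,110,0,0,-0.01,0,0,0,110,0,0,-0.05,0,0,0,110,0,0,-0.05,0,0,0,110,0,0.03,-0.046,0,0,0,0,0.0,0.05,0,0,0,0])

```text
time: 18.25
position: [569.5, 70.3, 289.7]
tcp_rot: [1.0, 0.001, 0.005, 0.0]
force: [1.3, -0.1, 0.2]
finger_gap: 0.764
```

Emit:
carry_out(commands=[0,-0.003,0.06,0,0,0,0,0,-0.003,0.06,0,0,0,0,0,-0.003,0.06,0,0,0,0,0,-0.003,0.06,0,0,0,0,0,-0.003,0.06,0,0,0,0,0,0,0.006,0,0,0,0,0,0,0,0,0,0,0,0,0,0,0,0,0,0])

```text
time: 19.25
position: [551.8, -234.4, 283.6]
tcp_rot: [1.0, 0.0, 0.0, -0.0]
force: [-0.2, 0.5, 0.1]
finger_gap: 1.001
```

```bash
python3 - <<'E'
from h import *
s=manip.sense();print(s["position"].round(1),s["tcp_rot"].round(4),s["time"],s["force"].round(1))
C=cam("wrist",s);p,d=manip.grab_frame("wrist");cv2.imwrite("pics/w2.png",p);np.save("pics/w2.npy",d)
T=cam("top");pt,dt=manip.grab_frame("top");cv2.imwrite("pics/t2.png",pt)
for n,c,q in(("wrist",C,p),("top",T,pt)):
    for col in("red","yellow","blue"):
        m=mask(q,col).astype(np.uint8)
        k,lab,st,ce=cv2.connectedComponentsWithStats(m)
        for i in range(1,k):
            if st[i,4]>150:
                P=plane(c,ce[i],4)[0]
                if 430<P[0]<600 and -400<P[1]<-80: print(n,col,st[i,4],ce[i].round(1),P.round(1))
E
python3 - <<'E'
import cv2,numpy as np
a=cv2.imread('pics/w2.png');b=cv2.imread('pics/t2.png')[130:270,90:480];b=cv2.resize(b,(560,201));cv2.imwrite('pics/c2.png',np.vstack([a[:390],b]))
E
```

```text
[ 551.8 -234.4  283.6] [ 1.e+00  0.e+00  1.e-04 -1.e-04] 19.25 [-0.2  0.5  0.1]
wrist red 1949 [284.  213.7] [ 488.3 -242.4    4. ]
wrist yellow 2179 [219.2 181.6] [ 534.5 -154.6    4. ]
wrist blue 2173 [346.1 181.7] [ 534.4 -326.     4. ]
top yellow 907 [356.7 216.8] [ 531.6 -153.4    4. ]
top blue 323 [444.  211.5] [ 547.6 -336.7    4. ]
```

View pics/c2.png

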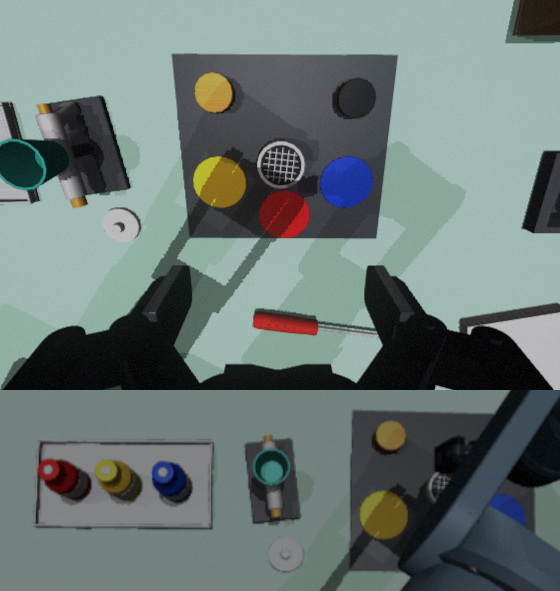

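All three bottles stand in the tray, and the discs are clear at wrist pixels (219,182), (284,214) and (346,182). The strainer ring is at (280,164). Now I'll fit the strainer.

```bash
cat > st.py <<'E'
from h import *
def ring(C,p,d,box,z):
    a,b,c,e=box;g=cv2.cvtColor(p,cv2.COLOR_BGR2HSV)
    m=np.zeros(p.shape[:2],np.uint8);m[b:e,a:c]=((g[b:e,a:c,1]<60)&(g[b:e,a:c,2]>110))*255
    h=cv2.convexHull(np.vstack([c for c in cv2.findContours(m,0,1)[0] if len(c)>15]))
    el=cv2.fitEllipse(h);return el,plane(C,el[0],z),circ(plane(C,h[:,0],z))
E
python3 - <<'E'
from st import *
s=manip.sense();C=cam("wrist",s);p=cv2.imread("pics/w2.png");d=np.load("pics/w2.npy")
print(ring(C,p,d,(250,135,312,193),56))
P=cloud(C,d)[135:193,250:312].reshape(-1,3);q=P[(P[:,2]>48)&(P[:,2]<64)];print(((np.percentile(q,1,0)+np.percentile(q,99,0))/2).round(1),np.ptp(q,0).round())
E
```

```text
(((281.1632385253906, 162.1112823486328), (41.6439094543457, 48.110382080078125), 104.83905029296875), array([[ 570.82192287, -237.61291115,   56.        ]]), (array([ 568.98329075, -237.13636392]), np.float64(26.633169927439315)))
[ 568.4 -236.8   55. ] [55. 55. 10.]
```

Emit:
carry_out(commands=[0,0.0155,0.002,0.03,0,0,0,0,0,0,0.055,0,0,0,0,0,0,0.055,0,0,0,0,0,0,0.05,0,0,0,0,0,0,0.03,0,0,0,0,0,0,0.01,0,0,0,0,0,0,0.0025,0,0,0,0,0,0,0,0,0,0], grip_force=25)

```text
time: 20.35
position: [568.2, -238.2, 52.4]
tcp_rot: [1.0, -0.001, 0.001, 0.001]
force: [0.3, 0.9, 0.6]
finger_gap: 0.999
```

Emit:
carry_out(commands=[255,0,0,0,0,0,0,255,0,0,0,0,0,0,255,0,0,0,0,0,0,255,0,0,0,0,0,0,255,0,0,0,0,0,0,255,0,0,0,0,0,0,255,0,0,0,0,0,0,255,0,0,0,0,0,0])

```text
time: 21.35
position: [567.8, -238.3, 52.1]
tcp_rot: [1.0, -0.001, 0.001, 0.0]
force: [0.2, 2.2, 6.6]
finger_gap: 0.65
```

Run:
```python
from h import *
s=manip.sense();print(s["position"].round(2),s["tcp_rot"].round(4),s["finger_gap"],s["force"].round(1))
p,d=manip.grab_frame("scene");cv2.imwrite("pics/s3.png",cv2.resize(p[160:280,100:300],(800,480)))
```

```text
[ 567.81 -238.31   52.09] [ 1.e+00 -8.e-04  8.e-04  5.e-04] 0.6500770362082535 [0.2 2.2 6.6]
```

View pics/s3.png

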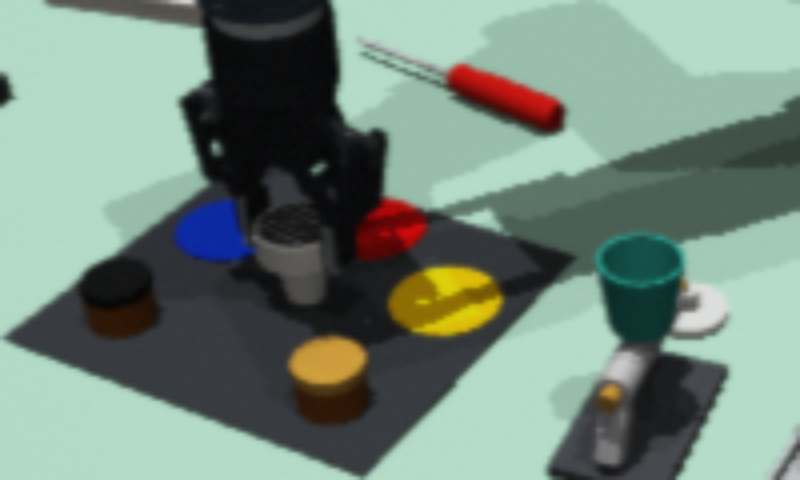

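The strainer is held upright (gap 0.65 × 85 = 55 mm). I'll lift it over and view the cup.

Emit:
carry_out(commands=[255,0,0,-0.01,0,0,0,255,0,0,-0.045,0,0,0,255,0,0,-0.055,0,0,0,255,0,0,-0.055,0,0,0,255,0,0,-0.05,0,0,0,255,0,0,-0.017,0,0,0,255,0,-0.03,0,0,0,0,255,0,-0.05,0,0,0,0])

```text
time: 22.4
position: [566.5, -158.1, 281.5]
tcp_rot: [1.0, -0.002, -0.001, -0.0]
force: [0.5, 0.7, -0.1]
finger_gap: 0.65
```

Emit:
carry_out(commands=[255,-0.004,-0.05,0,0,0,0,255,-0.004,-0.05,0,0,0,0,255,0,-0.04,0,0,0,0,255,0,-0.028,0,0,0,0,255,0,0,0,0,0,0,255,0,0,0,0,0,0,255,0,0,0,0,0,0,255,0,0,0,0,0,0])

```text
time: 23.4
position: [559.5, 9.2, 282.6]
tcp_rot: [1.0, -0.001, -0.0, 0.0]
force: [0.4, 0.4, -0.5]
finger_gap: 0.648
```

Run:
```python
from h import *
s=manip.sense();print(s["position"].round(2),s["tcp_rot"].round(4),s["finger_gap"],s["force"].round(1))
C=cam("wrist",s);p,d=manip.grab_frame("wrist");cv2.imwrite("pics/w4.png",p);np.save("pics/w4.npy",d)
for P in ([579,10.8,120],[s["position"][0],s["position"][1],s["position"][2]+4]): print(proj(C,np.array(P,float)))
m=mask(p,"teal",80).astype(np.uint8);print(m.sum())
```

```text
[559.48   9.17 282.59] [ 1.0e+00 -1.5e-03 -2.0e-04  0.0e+00] 0.6484147499284124 [ 0.4  0.4 -0.5]
[[276.52187406 174.12114953]]
[[278.80113444 299.32225296]]
2114
```

View pics/w4.png

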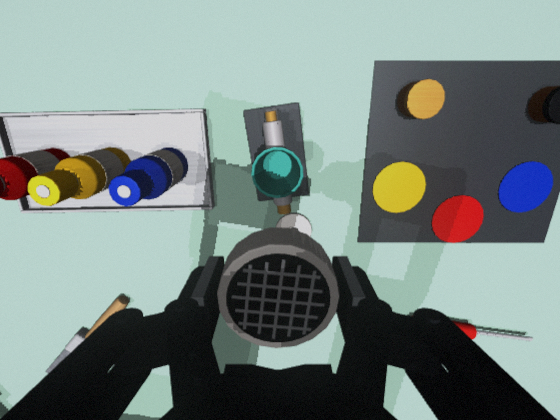

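Wrist view: cup rim centred near (278,172), held strainer near (278,290), bottles still upright in the tray. Next I'll fit both circles in this same view.

Run:
```python
from h import *
s=manip.sense();C=cam("wrist",s);p=cv2.imread("pics/w4.png");d=np.load("pics/w4.npy");P=cloud(C,d)
m=mask(p,"teal",80).astype(np.uint8);m[:130]=0;m[220:]=0;m[:,:240]=0;m[:,315:]=0
c=max(cv2.findContours(m,0,1)[0],key=len);h=cv2.convexHull(c);el=cv2.fitEllipse(h)
print("cup el",np.round(el[0],1),np.round(el[1],1),plane(C,el[0],120).round(1),[x.round(1) for x in circ(plane(C,h[:,0],120))])
Q=P[140:205,245:310].reshape(-1,3);q=Q[(Q[:,2]>113)&(Q[:,2]<126)];print("cup depth",[x.round(1) for x in circ(q)],((np.percentile(q,1,0)+np.percentile(q,99,0))/2).round(1))
# strainer: region, top height
S=P[225:350,215:342];zz=S[...,2]-s["position"][2];v=(d[225:350,215:342]>0)&(abs(zz)<40)
print(np.histogram(zz[v],np.arange(-40,25,4)))
q=S[v&(zz>-2)];r=(np.percentile(q,1,0)+np.percentile(q,99,0))/2;print("str top bbox rel TCP",(r-s["position"]).round(1),np.ptp(q,0).round(),np.median(q[:,2])-s["position"][2])
# mesh disc: dark inside ellipse
g=cv2.cvtColor(p,cv2.COLOR_BGR2GRAY)[225:350,215:342];mm=((g>60)&v).astype(np.uint8)
c=max(cv2.findContours(mm,0,1)[0],key=len);e=cv2.fitEllipse(cv2.convexHull(c));print(e)
for i in range(225,350,12): print(i,[int(x) for x in (P[i,215:342:12,2]-s["position"][2])])
```

```text
cup el [277.  171.9] [51.  52.6] [[581.1  10.5 120. ]] [array([580.5,  10.5]), np.float64(24.7)]
cup depth [array([581. ,  10.8]), np.float64(22.6)] [580.7  10.6 117.2]
(array([   0,    0,    0,    0,    0,   18,  299,  416,  441,  455, 5524,
       4992,   66,    4,    0,    0]), array([-40, -36, -32, -28, -24, -20, -16, -12,  -8,  -4,   0,   4,   8,
        12,  16,  20,  24]))
str top bbox rel TCP [1.  0.6 2.7] [56. 57. 15.] 3.9453015466729084
((62.18613052368164, 62.76584243774414), (121.3249740600586, 121.51622772216797), 77.08812713623047)
225 [-282, -283, -282, -283, -282, -282, -274, -273, -282, -283, -283]
237 [-284, -283, -283, -9, -5, -3, -3, -7, -282, -283, -283]
249 [-284, -284, -3, 2, 3, 3, 3, 2, 0, -12, -282]
261 [-8, -5, 3, 3, 5, 2, 4, 3, 3, 2, -9]
273 [0, 3, 3, 4, 3, 5, 3, 4, 4, 3, -7]
285 [4, 3, 3, 4, 4, 4, 3, 3, 4, 3, 3]
297 [6, 4, 4, 3, 4, 3, 4, 3, 3, 4, 3]
309 [8, 3, 5, 4, 3, 3, 4, 3, 3, 3, 3]
321 [9, 3, 4, 3, 3, 4, 4, 4, 4, 4, -283]
333 [-283, -283, 3, 3, 4, 3, 3, 4, 3, -282, -281]
345 [-282, -283, -282, -282, 3, 3, 3, -282, -284, -283, -282]
```

The cup and strainer offset agree within about 1.5 mm across views, well inside the 4 mm play. I'll align and descend to just above the rim.

Emit:
carry_out(commands=[255,0.0205,-0.001,0,0,0,0,255,0,0,0.02,0,0,0,255,0,0,0.035,0,0,0,255,0,0,0.03,0,0,0,255,0,0,0.015,0,0,0,255,0,0,0,0,0,0,255,0,0,0,0,0,0,255,0,0,0,0,0,0])

```text
time: 24.45
position: [580.9, 10.9, 184.3]
tcp_rot: [1.0, -0.001, 0.001, 0.0]
force: [1.1, -0.5, -0.8]
finger_gap: 0.641
```

Run:
```python
from h import *
s=manip.sense();print(s["position"].round(2),s["tcp_rot"].round(4),s["force"].round(1))
p,d=manip.grab_frame("scene");a=cv2.resize(p[190:290,210:320],(440,400),interpolation=2)
q,d=manip.grab_frame("wrist");cv2.imwrite("pics/s5.png",np.hstack([a,cv2.resize(q[60:340,150:400],(357,400))]))
```

```text
[580.89  10.92 184.33] [ 1.0e+00 -8.0e-04  1.3e-03  2.0e-04] [ 1.1 -0.5 -0.8]
```

View pics/s5.png

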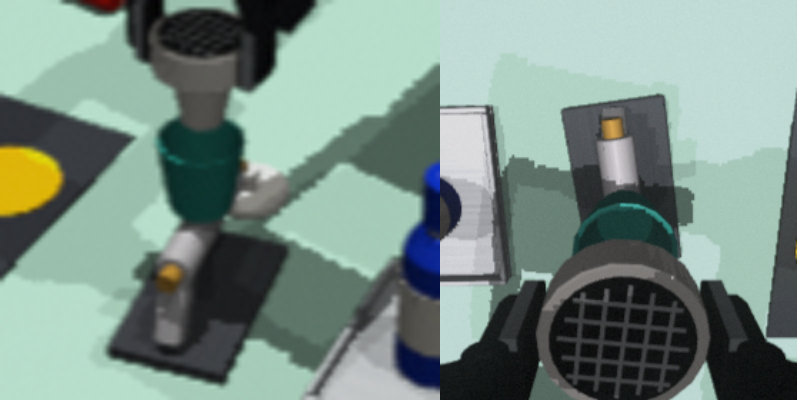

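The strainer's foot sits just above the cup, in line with it (both at x≈201 in the scene crop). I'll lower slowly.

Emit:
carry_out(commands=[255,-0.0006,0.0004,0.004,0,0,0,255,0,0,0.005,0,0,0,255,0,0,0.005,0,0,0,255,0,0,0.005,0,0,0,255,0,0,0.005,0,0,0,255,0,0,0.005,0,0,0,255,0,0,0.003,0,0,0,255,0,0,0,0,0,0])

```text
time: 25.55
position: [579.2, 10.7, 150.5]
tcp_rot: [1.0, -0.001, -0.0, -0.0]
force: [-0.6, -1.2, -0.4]
finger_gap: 0.644
```

Run:
```python
from h import *
s=manip.sense();print(s["position"].round(2),s["force"].round(1),s["torque"].round(2))
```

```text
[579.24  10.7  150.52] [-0.6 -1.2 -0.4] [ 0.01 -0.03  0.  ]
```

No contact so far. On to the rim.

Emit:
carry_out(commands=[255,0,0,0.003,0,0,0,255,0,0,0.003,0,0,0,255,0,0,0.002,0,0,0,255,0,0,0.002,0,0,0,255,0,0,0.001,0,0,0,255,0,0,0.001,0,0,0,255,0,0,0,0,0,0,255,0,0,0,0,0,0])

```text
time: 26.55
position: [579.4, 10.7, 138.8]
tcp_rot: [1.0, -0.001, 0.0, -0.0]
force: [-0.8, -0.1, -0.9]
finger_gap: 0.646
```

Run:
```python
from h import *
s=manip.sense();print(s["position"].round(2),s["force"].round(1),s["torque"].round(2))
```

```text
[579.42  10.69 138.83] [-0.8 -0.1 -0.9] [-0.    0.02 -0.01]
```

Emit:
carry_out(commands=[255,0,0,0.001,0,0,0,255,0,0,0,0,0,0,255,0,0,0.001,0,0,0,255,0,0,0,0,0,0,255,0,0,0.0005,0,0,0,255,0,0,0,0,0,0,255,0,0,0,0,0,0,255,0,0,0,0,0,0])

```text
time: 27.55
position: [579.4, 10.7, 136.3]
tcp_rot: [1.0, -0.001, -0.0, -0.0]
force: [-0.2, 0.6, -0.3]
finger_gap: 0.643
```

Run:
```python
from h import *
s=manip.sense();print(s["position"].round(2),s["force"].round(1),s["torque"].round(2))
```

```text
[579.37  10.7  136.28] [-0.2  0.6 -0.3] [-0.01  0.02 -0.04]
```

Emit:
carry_out(commands=[255,0,0,0.0005,0,0,0,255,0,0,0,0,0,0,255,0,0,0.0005,0,0,0,255,0,0,0,0,0,0,255,0,0,0.0005,0,0,0,255,0,0,0,0,0,0,255,0,0,0,0,0,0,255,0,0,0,0,0,0])

```text
time: 28.55
position: [579.8, 10.6, 136.1]
tcp_rot: [1.0, -0.001, 0.001, 0.0]
force: [-4.8, 0.6, 10.1]
finger_gap: 0.646
```

Run:
```python
from h import *
s=manip.sense();print(s["position"].round(2),s["force"].round(1),s["torque"].round(2))
```

```text
[579.81  10.63 136.13] [-4.8  0.6 10.1] [-0.03  0.67 -0.07]
```

Contact at z = 136.1, exactly the seated height, with 10 N. I'll ease off slightly and release.

Emit:
carry_out(commands=[255,0,0,-0.0007,0,0,0,255,0,0,0,0,0,0,50,0,0,0,0,0,0,50,0,0,0,0,0,0,0,0,0,0,0,0,0,0,0,0,0,0,0,0,0,0,0,0,0,0,0,0,0,-0.005,0,0,0])

```text
invalid input
```

Emit:
carry_out(commands=[0,0,0,-0.02,0,0,0,0,0,0,-0.03,0,0,0,0,0,0,-0.05,0,0,0,0,0,0,-0.044,0,0,0,0,0,0,0,0,0,0,0,-0.02,0,0,0,0,0,0,0,0,0,0,0,0,0,0,0,0,0,0,0])

```text
time: 29.55
position: [559.5, 10.7, 278.0]
tcp_rot: [1.0, -0.001, -0.0, -0.0]
force: [0.3, 0.8, -0.0]
finger_gap: 1.0
```

Run:
```python
from h import *
s=manip.sense();print(s["time"],s["position"].round(2),s["force"].round(1))
C=cam("wrist",s);q,d=manip.grab_frame("wrist");P=cloud(C,d)
p,_=manip.grab_frame("scene");a=cv2.resize(p[190:290,210:320],(440,400),interpolation=2)
cv2.imwrite("pics/s6.png",np.hstack([a,cv2.resize(q[60:340,150:400],(357,400))]))
Q=P[100:290,200:350].reshape(-1,3);q=Q[(Q[:,2]>130)&(Q[:,2]<150)&(abs(Q[:,0]-580)<40)&(abs(Q[:,1]-10)<40)]
print(len(q),((np.percentile(q,1,0)+np.percentile(q,99,0))/2).round(1),np.ptp(q,0).round(),np.median(q[:,2]))
A=np.c_[q[:,:2]-q[:,:2].mean(0),np.ones(len(q))];print("slope deg",np.degrees(np.linalg.lstsq(A,q[:,2],rcond=None)[0][:2]).round(1))
```

```text
29.55 [559.47  10.68 278.01] [ 0.3  0.8 -0. ]
3113 [579.7  11.5 137.9] [55. 55. 13.] 140.002688034465
slope deg [-1.   0.1]
```

View pics/s6.png

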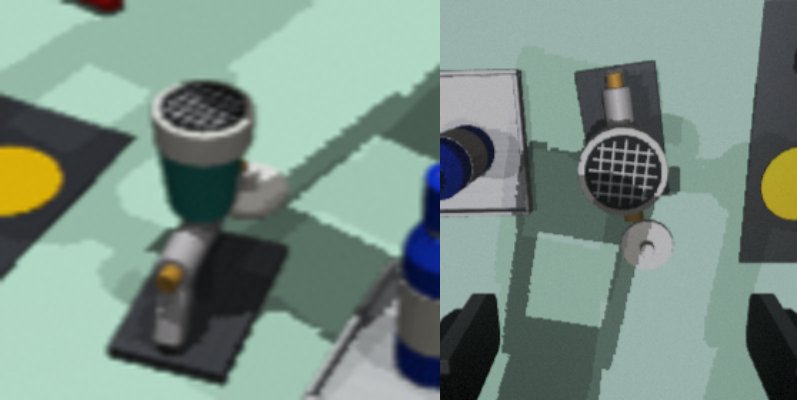

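Miscounted rows got the first call refused, so the second one opened the gripper while rising. Even so, the strainer sits right: top at z = 140.0, level within 1°, collar on the rim all round. Now blue goes back.

Emit:
carry_out(commands=[100,0.003,-0.04,0,0,0,0,100,0.003,-0.06,0,0,0,0,100,0.002,-0.039,0,0,0,0,100,0,0,0.02,0,0,0,100,0,0,0.05,0,0,0,100,0,0,0.05,0,0,0,100,0,0,0.025,0,0,0,100,0,0,0.005,0,0,0], grip_force=60)

```text
time: 30.65
position: [566.4, 149.6, 126.3]
tcp_rot: [1.0, -0.001, -0.002, 0.0]
force: [-0.2, 0.5, 0.0]
finger_gap: 0.604
```

Emit:
carry_out(commands=[255,0,0,0,0,0,0,255,0,0,0,0,0,0,255,0,0,0,0,0,0,255,0,0,-0.02,0,0,0,255,0,0,-0.045,0,0,0,255,0,0,-0.045,0,0,0,255,0,0,-0.045,0,0,0,255,0,0,-0.015,0,0,0])

```text
time: 31.65
position: [568.9, 149.8, 302.6]
tcp_rot: [1.0, -0.001, 0.003, -0.0]
force: [0.5, -0.0, -2.5]
finger_gap: 0.33
```

Emit:
carry_out(commands=[255,-0.003,0.03,0,0,0,0,255,-0.004,0.06,0,0,0,0,255,-0.004,0.06,0,0,0,0,255,-0.004,0.06,0,0,0,0,255,-0.004,0.06,0,0,0,0,255,-0.004,0.06,0,0,0,0,255,-0.004,0.06,0,0,0,0,255,-0.004,0.06,0,0,0,0])

```text
time: 32.65
position: [535.0, -301.8, 297.0]
tcp_rot: [1.0, -0.001, -0.001, -0.001]
force: [1.0, 0.6, -2.8]
finger_gap: 0.332
```

Emit:
carry_out(commands=[255,-0.004,0.024,0,0,0,0,255,0,0,0,0,0,0,255,0,0,0.03,0,0,0,255,0,0,0.05,0,0,0,255,0,0,0.05,0,0,0,255,0,0,0.025,0,0,0,255,0,0,0.005,0,0,0,255,0,0,0,0,0,0])

```text
time: 33.65
position: [532.5, -323.4, 139.5]
tcp_rot: [1.0, -0.0, 0.0, 0.0]
force: [0.6, -0.1, -2.8]
finger_gap: 0.325
```

Run:
```python
from h import *
s=manip.sense();print(s["position"].round(2),s["force"].round(1),s["finger_gap"])
```

```text
[ 532.5  -323.42  139.46] [ 0.6 -0.1 -2.8] 0.32520799749356993
```

Emit:
carry_out(commands=[255,0,0,0.004,0,0,0,255,0,0,0.003,0,0,0,255,0,0,0.002,0,0,0,255,0,0,0.001,0,0,0,255,0,0,0,0,0,0,255,0,0,0,0,0,0,255,0,0,0,0,0,0,255,0,0,0,0,0,0])

```text
time: 34.65
position: [532.3, -324.5, 130.1]
tcp_rot: [1.0, -0.001, 0.001, 0.0]
force: [-0.4, 1.8, 5.4]
finger_gap: 0.332
```

Run:
```python
from h import *
s=manip.sense();print(s["position"].round(2),s["force"].round(1),s["finger_gap"])
```

```text
[ 532.33 -324.55  130.11] [-0.4  1.8  5.4] 0.33185880533850104
```

Emit:
carry_out(commands=[100,0,0,0,0,0,0,100,0,0,0,0,0,0,100,0,0,0,0,0,0,100,0,0,-0.01,0,0,0,100,0,0,-0.05,0,0,0,100,0,0,-0.05,0,0,0,100,0,0,-0.04,0,0,0,100,0.002,-0.03,0,0,0,0])

```text
time: 35.65
position: [535.4, -296.9, 284.5]
tcp_rot: [1.0, -0.002, 0.004, 0.003]
force: [-0.0, -0.1, -0.1]
finger_gap: 0.605
```

Emit:
carry_out(commands=[100,0.004,-0.06,0,0,0,0,100,0.004,-0.06,0,0,0,0,100,0.004,-0.06,0,0,0,0,100,0.004,-0.06,0,0,0,0,100,0.004,-0.06,0,0,0,0,100,0.004,-0.06,0,0,0,0,100,0.004,-0.06,0,0,0,0,100,0.004,-0.06,0,0,0,0])

```text
time: 36.65
position: [566.7, 187.7, 279.9]
tcp_rot: [1.0, -0.001, 0.001, -0.0]
force: [0.4, 0.2, 0.6]
finger_gap: 0.61
```

Emit:
carry_out(commands=[100,0,-0.039,0,0,0,0,100,0,0,0,0,0,0,100,0,0,0.03,0,0,0,100,0,0,0.05,0,0,0,100,0,0,0.05,0,0,0,100,0,0,0.018,0,0,0,100,0,0,0.002,0,0,0,100,0,0,0,0,0,0])

```text
time: 37.65
position: [568.3, 224.7, 131.1]
tcp_rot: [1.0, -0.001, 0.002, -0.0]
force: [-0.6, 0.1, -0.1]
finger_gap: 0.606
```

Emit:
carry_out(commands=[255,0,0,0,0,0,0,255,0,0,0,0,0,0,255,0,0,0,0,0,0,255,0,0,-0.02,0,0,0,255,0,0,-0.045,0,0,0,255,0,0,-0.045,0,0,0,255,0,0,-0.045,0,0,0,255,0,0,-0.015,0,0,0])

```text
time: 38.65
position: [567.9, 225.1, 303.3]
tcp_rot: [1.0, -0.001, 0.003, -0.001]
force: [0.5, -0.3, -2.3]
finger_gap: 0.328
```

Emit:
carry_out(commands=[255,-0.004,0.03,0,0,0,0,255,-0.005,0.06,0,0,0,0,255,-0.005,0.06,0,0,0,0,255,-0.005,0.06,0,0,0,0,255,-0.005,0.06,0,0,0,0,255,-0.005,0.06,0,0,0,0,255,-0.005,0.049,0,0,0,0,255,0,0,0,0,0,0])

```text
time: 39.65
position: [530.9, -157.3, 297.4]
tcp_rot: [1.0, -0.003, -0.001, -0.0]
force: [0.1, 0.1, -2.0]
finger_gap: 0.329
```

Emit:
carry_out(commands=[255,0,0,0.03,0,0,0,255,0,0,0.05,0,0,0,255,0,0,0.05,0,0,0,255,0,0,0.025,0,0,0,255,0,0,0.007,0,0,0,255,0,0,0.002,0,0,0,255,0,0,0,0,0,0,255,0,0,0,0,0,0])

```text
time: 40.65
position: [532.9, -154.6, 136.1]
tcp_rot: [1.0, -0.001, 0.001, 0.001]
force: [-0.7, 0.6, -2.1]
finger_gap: 0.332
```

Run:
```python
from h import *
s=manip.sense();print(s["position"].round(2),s["force"].round(1),s["finger_gap"])
```

```text
[ 532.88 -154.57  136.1 ] [-0.7  0.6 -2.1] 0.331653325942908
```

Emit:
carry_out(commands=[255,0,0,0.002,0,0,0,255,0,0,0.001,0,0,0,255,0,0,0.001,0,0,0,255,0,0,0.001,0,0,0,255,0,0,0,0,0,0,255,0,0,0,0,0,0,255,0,0,0,0,0,0,255,0,0,0,0,0,0])

```text
time: 41.65
position: [532.8, -154.5, 131.3]
tcp_rot: [1.0, -0.001, 0.001, 0.0]
force: [-2.6, 1.1, 9.6]
finger_gap: 0.332
```

Run:
```python
from h import *
s=manip.sense();print(s["position"].round(2),s["force"].round(1),s["finger_gap"])
```

```text
[ 532.77 -154.48  131.26] [-2.6  1.1  9.6] 0.331722097521623
```

Emit:
carry_out(commands=[255,0,0,-0.0005,0,0,0,100,0,0,0,0,0,0,100,0,0,0,0,0,0,100,0,0,-0.01,0,0,0,100,0,0,-0.05,0,0,0,100,0,0,-0.05,0,0,0,100,0,0,-0.04,0,0,0,100,0.003,-0.03,0,0,0,0])

```text
time: 42.65
position: [537.2, -126.3, 285.5]
tcp_rot: [1.0, -0.002, 0.004, 0.002]
force: [-0.1, 1.0, -1.0]
finger_gap: 0.605
```

Emit:
carry_out(commands=[100,0.004,-0.06,0,0,0,0,100,0.004,-0.06,0,0,0,0,100,0.004,-0.06,0,0,0,0,100,0.004,-0.06,0,0,0,0,100,0.004,-0.06,0,0,0,0,100,0.004,-0.06,0,0,0,0,100,0.004,-0.06,0,0,0,0,100,0.004,-0.0055,0,0,0,0])

```text
time: 43.65
position: [566.9, 305.2, 280.6]
tcp_rot: [1.0, 0.002, 0.0, -0.001]
force: [-0.1, -0.7, 0.0]
finger_gap: 0.607
```

Emit:
carry_out(commands=[100,0,0,0,0,0,0,100,0,0,0.03,0,0,0,100,0,0,0.05,0,0,0,100,0,0,0.05,0,0,0,100,0,0,0.018,0,0,0,100,0,0,0.003,0,0,0,100,0,0,0,0,0,0,100,0,0,0,0,0,0])

```text
time: 44.65
position: [569.2, 301.6, 131.7]
tcp_rot: [1.0, -0.001, 0.002, -0.001]
force: [0.6, 0.2, 0.7]
finger_gap: 0.611
```

Emit:
carry_out(commands=[255,0,0,0,0,0,0,255,0,0,0,0,0,0,255,0,0,0,0,0,0,255,0,0,-0.02,0,0,0,255,0,0,-0.045,0,0,0,255,0,0,-0.045,0,0,0,255,0,0,-0.045,0,0,0,255,0,0,-0.015,0,0,0])

```text
time: 45.65
position: [569.0, 301.7, 303.8]
tcp_rot: [1.0, -0.001, 0.003, -0.001]
force: [-0.1, -0.1, -2.1]
finger_gap: 0.329
```

Emit:
carry_out(commands=[255,-0.004,0.03,0,0,0,0,255,-0.009,0.06,0,0,0,0,255,-0.009,0.06,0,0,0,0,255,-0.009,0.06,0,0,0,0,255,-0.009,0.06,0,0,0,0,255,-0.009,0.06,0,0,0,0,255,-0.009,0.06,0,0,0,0,255,-0.009,0.06,0,0,0,0])

```text
time: 46.65
position: [498.9, -150.1, 298.1]
tcp_rot: [1.0, -0.001, -0.001, -0.001]
force: [0.9, -0.1, -2.4]
finger_gap: 0.329
```

Emit:
carry_out(commands=[255,-0.009,0.06,0,0,0,0,255,-0.006,0.031,0,0,0,0,255,0,0,0,0,0,0,255,0,0,0.03,0,0,0,255,0,0,0.05,0,0,0,255,0,0,0.05,0,0,0,255,0,0,0.025,0,0,0,255,0,0,0.005,0,0,0])

```text
time: 47.65
position: [483.6, -237.3, 136.6]
tcp_rot: [1.0, -0.0, -0.002, -0.002]
force: [-0.5, 0.3, -1.7]
finger_gap: 0.328
```

Emit:
carry_out(commands=[255,0,0,0.002,0,0,0,255,0,0,0.001,0,0,0,255,0,0,0,0,0,0,255,0,0,0,0,0,0,255,0,0,0,0,0,0,255,0,0,0,0,0,0,255,0,0,0,0,0,0,255,0,0,0,0,0,0])

```text
time: 48.65
position: [485.0, -239.7, 136.2]
tcp_rot: [1.0, -0.001, -0.0, -0.0]
force: [-0.4, -0.4, -1.0]
finger_gap: 0.329
```

Run:
```python
from h import *
s=manip.sense();print(s["position"].round(2),s["force"].round(1),s["finger_gap"])
```

```text
[ 484.97 -239.65  136.25] [-0.4 -0.4 -1. ] 0.3293184942974149
```

Emit:
carry_out(commands=[255,0.001,0,0.002,0,0,0,255,0,0,0.001,0,0,0,255,0,0,0.001,0,0,0,255,0,0,0.0005,0,0,0,255,0,0,0,0,0,0,255,0,0,0,0,0,0,255,0,0,0,0,0,0,255,0,0,0,0,0,0])

```text
time: 49.65
position: [486.0, -239.7, 131.8]
tcp_rot: [1.0, -0.001, 0.0, 0.0]
force: [0.3, 0.5, -1.8]
finger_gap: 0.33
```

Run:
```python
from h import *
s=manip.sense();print(s["position"].round(2),s["force"].round(1),s["finger_gap"])
```

```text
[ 485.99 -239.66  131.82] [ 0.3  0.5 -1.8] 0.3302088655520868
```

Emit:
carry_out(commands=[255,0,0,0.0007,0,0,0,255,0,0,0,0,0,0,255,0,0,0,0,0,0,255,0,0,0,0,0,0,255,0,0,0,0,0,0,255,0,0,0,0,0,0,255,0,0,0,0,0,0,255,0,0,0,0,0,0])

```text
time: 50.65
position: [486.0, -239.7, 131.1]
tcp_rot: [1.0, -0.001, -0.0, 0.0]
force: [-0.1, 0.0, -1.6]
finger_gap: 0.332
```

Emit:
carry_out(commands=[100,0,0,0,0,0,0,100,0,0,0,0,0,0,100,0,0,0,0,0,0,100,0,0,-0.01,0,0,0,100,0,0,-0.05,0,0,0,100,0,0,-0.05,0,0,0,100,0,0,-0.05,0,0,0,100,0,0,0,0,0,0])

```text
time: 51.65
position: [488.0, -241.2, 297.2]
tcp_rot: [1.0, -0.001, 0.004, 0.003]
force: [-0.4, -1.4, -0.5]
finger_gap: 0.609
```

Emit:
carry_out(commands=[0,-0.03,0.02,0,0,0,0,0,-0.03,0.05,0,0,0,0,0,-0.03,0.05,0,0,0,0,0,-0.03,0.05,0,0,0,0,0,-0.03,0.05,0,0,0,0,0,0,0,0,0,0,0,0,0,0,0,0,0,0,0,0,0,0,0,0,0])

```text
time: 52.65
position: [336.5, -458.1, 290.9]
tcp_rot: [1.0, 0.0, 0.0, -0.0]
force: [-0.2, 0.2, 0.9]
finger_gap: 1.006
```

Run:
```python
from h import *
s=manip.sense();print(s["time"],s["position"].round(1),s["force"].round(1))
p,d=manip.grab_frame("top");C=cam("top");P=cloud(C,d);z=P[...,2]
for c in("red","yellow","blue"):
    m=mask(p,c);m[:,:320]=0;m[:145]=0;m[262:]=0
    q=P[m&(z>126)&(z<142)];print(c,"cap",((np.percentile(q,2,0)+np.percentile(q,98,0))/2).round(1),len(q))
Q=P[160:210,260:300].reshape(-1,3);q=Q[(Q[:,2]>132)&(Q[:,2]<150)];print("strainer",((np.percentile(q,2,0)+np.percentile(q,98,0))/2).round(1),np.median(q[:,2]))
r,_=manip.grab_frame("scene")
cv2.imwrite("pics/f.png",np.vstack([cv2.resize(p[135:270,240:480],(533,300),interpolation=2),cv2.resize(r[160:290,90:321],(533,300),interpolation=2)]))
```

```text
52.65 [ 336.5 -458.1  290.9] [-0.2  0.2  0.9]
red cap [ 482.7 -239.1  132.7] 171
yellow cap [ 530.3 -153.   132.9] 165
blue cap [ 529.3 -321.9  132.5] 170
strainer [577.1  11.8 139.3] 139.84062507407663
```

View pics/f.png

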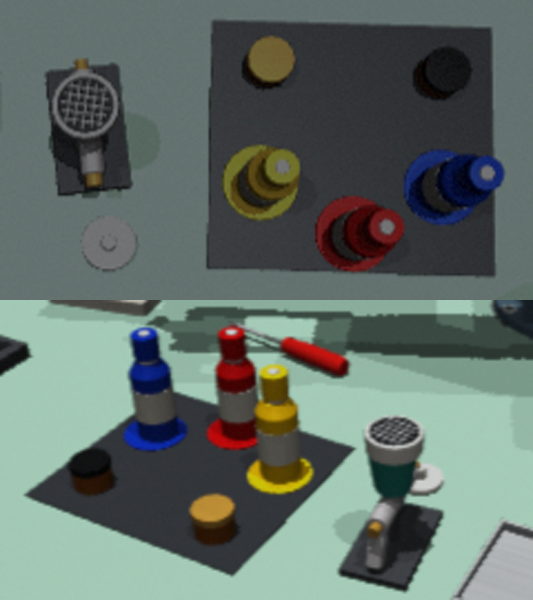

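The final view shows all three bottles upright, each within its own disc, the strainer seated level in the cup, and the arm clear. I'm handing in.

```bash
python3 -c "
from station import manip
print(manip.job_done())"
```

```text
the job is handed in; nothing more can be done
None
```

The job is done and handed in at about 53 s of robot time. I moved the three bottles to the tray, nested the strainer in the cup and released it, then returned each bottle to the disc of its own colour.

**Last checks:**
- **Bottles:** all three stand upright. Their caps are within about 3 mm of where they started, and each foot is inside its own disc in both camera views.
- **Strainer:** its top is at about 140 mm, which is the seated height, and it is level within about 1°. It met the rim with about 10 N.
- **Arm:** the gripper is open and clear of everything.

**What did not go to plan:** the call meant to ease off and open at the cup was refused because I had miscounted its rows. The next call therefore opened the gripper while it was already rising. The checks afterwards showed the strainer still correctly seated.

**Small doubts:** I lowered the red bottle without feeling contact, so it dropped perhaps 1 mm at release. The top and wrist cameras disagreed by about 2–3 mm throughout, within the margins of this task.

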